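Stop the lathe and clip the lock-off cover over its start button

ROBOT

A 6-joint arm with a two-finger parallel gripper is mounted at the origin on the work surface. World frame = base frame: x ahead of the robot, y to its left, z up, the work surface at z = 0. Lengths are in mm, angles in rad, forces in N, time in s.
With the tool pointing down it reaches from about 250 to 725 mm from the base axis. Payload 9.7 kg.
Tool frame: the origin (TCP) lies at the very end of the fingers, on their centre line; the grasp point (between the pads) lies 19 mm behind it; z points along the fingers, y is the line along which they close (so a half turn about z gives the same grasp; the last joint's range is limited). The gripper opens to 85 mm and grips with 20 to 120 N. Pads are 22 mm wide; open, the fingers measure 114 mm over their backs; the gripper's body (76 mm by 85 mm) begins 54 mm behind the grasp point. The pads swing forward as they close: fully open they stand 13 mm farther back than shut.
Start: joints at [-1.177, 0.087, 0.176, 1.66, 0, 1.571], TCP at [211.032, -507.9, 231.284] pointing down, gripper open.
Joint ranges: [-3.13, 3.13], [-0.85, 1.81], [-1.15, 1.24], [-2.2, 2.28], [-1.44, 1.52], [-3.14, 3.14]. Speed limits (rad/s): [2.22, 2.22, 2.57, 3.14, 3.14, 3.14].

INTERFACE

Orientations are given as a unit quaternion [w, x, y, z].
In Python, from plant import * gives the robot as it stands. Calls block until the motion is done:
- move_pose(position, orientation): joint-space move of the TCP to a pose.
- move_linear(position, orientation=None, velocity=150): straight line of the TCP; orientation=None keeps the orientation; velocity is the mean speed in mm/s.
- move_j(angles): joint-space move.
- command_gripper(opening, newtons=None): finger opening in mm; newtons is the grip in N (None keeps the last); returns when the fingers have stopped.
- sleep(seconds).
- inverse_kinematics(position, orientation): joint angles nearest the present ones, or None.
- sense(): the state.
- snapshot(name): name is "scene" or "top"; returns a dict with "pixels" (420x560x3 uint8, red, green, blue), "z_map" (420x560 float32, mm along the optical axis (not along the pixel's ray), 0 where there is no reading), "mtx" (3x3 intrinsics, pixels), "distortion" ([k1, k2, p1, p2, k3] as OpenCV has them; the pictures are not rectified), "rvec" (rotation vector, rad) and "tvec" (3), from world to camera coordinates, as OpenCV has them. Camera axes: x right, y down, z forward; pixel columns grow to the right and rows downward; lengths in mm; the calibration is good to about 2 mm. A picture is of the moment at which its call begins.
A pose or a line that the arm cannot do raises MotionError and nothing moves.
- finish_job(): hands the job in; it is judged then, once.
The state is a dict: "clock": time; "joint_pos": joint angles; "qvel": joint speeds; "effort": joint torques, N m; "tcp_pos": TCP position; "tcp_rot": TCP orientation; "force": force on the tool from outside, world axes, zero at the start; "ft_torque": the same for the moment, N m; "opening": finger opening in mm; "gripper_force": force on a finger pad.
Only numpy, scipy, OpenCV 4.12 (cv2) and the standard library are available. Lean on these libraries where they do the work, as an engineer would, in place of code of your own. Each camera call takes 0.05 s, during which the arm holds its last target. There are 200 camera calls.

TASK

Lock the lathe off for a belt change: on its control box press the red stop mushroom right down to its stop, then clip the yellow lock-off cover over the green start button, its padlock loop lined up above the loop on the box, pressing down through the snap until it sits fully home. Do not press the green button and leave the padlock, the oil bottle and the drill stand where they are. Finish while still bearing down on the cover with about a kilogram of push (10 N) and do not let go, so that a mate can put the padlock through.

Things in the scene. Friction and masses are not known exactly. Their poses are not given: they have to be found in the camera images.
- station: The lathe's control box, fixed: grey, 120 mm (its x, away from the robot at yaw 0) by 230 mm (y) by 62 mm tall, flat black deck on top. Origin: centre of its underside. On the deck: red stop mushroom at y = -75 mm, black speed knob (22 mm wide, 14 mm tall) at x = -24, y = -14, green start button with yellow lock-off base at y = +45.
- deck: The flat black top plate of the control box, 112 x 222 mm, 6 mm thick, its top 62 mm above the bench; the cover's rim rests on it when fully home. Origin: centre of the plate's underside, axes as the station's.
- stop (a joint): Travel of the red stop mushroom, 0 = up, 0.008 m = right down on its stop. A spring returns it: about 3.5 N to start it moving, 8 N at the stop.
- stop_top (a point): Centre of the top of the red mushroom head (40 mm across, its top 30 mm above the deck when up); it moves with the head.
- start (a joint): Travel of the green start button, 0 = up, 0.0035 m = fully pressed. Must not be pressed.
- seat (a point): Point on the deck on the start button's axis, 62 mm above the bench, with the station's axes; the cover's origin comes here when fully home. Round it stands the lock-off base: yellow collar 35 mm across, 14 mm tall, top edge tapered, four rounded sprung lugs sticking 3.5 mm out of its side; the green button (22 mm across) rises to 18 mm above the deck.
- base_eye (a point): Centre of the hole of the base's padlock loop: a flat yellow loop 18 mm wide and 4 mm thick lying on the deck, its hole 35.5 mm from the start button's axis along the station's +y.
- cover: Yellow lock-off cover: round cap, 51 mm outside diameter, 40 mm tall, flat closed top, open below (46 mm wide, 37 mm deep inside; a bead at the rim narrows its mouth to 38 mm), 40 to 85 g. Starts open side down on the bench. Origin: centre of its rim (underside), z up. A flat padlock loop 18 mm wide sticks out along its +y to 45 mm from the axis, 8 to 12 mm above the rim.
- cover_top (a point): Centre of the cover's flat top. As the cover is pushed down over the base its bead meets the lugs with the rim about 9.5 mm above the deck; the push then rises to 10 to 15 N, drops suddenly with the rim about 6 mm above the deck, and the lugs draw the cover down onto the deck, where it stays clipped; pushing on from there is rigid.
- cover_eye (a point): Centre of the hole of the cover's padlock loop, 35.5 mm from the cover's axis along its +y, 10 mm above its rim.
- padlock: Brass padlock lying flat, body 34 x 40 mm and 20 mm thick, steel shackle along its +x. Origin at the centre of its underside. Leave it alone.
- oil: Amber bottle of finishing oil, 62 mm across, 150 mm tall, standing. Origin at the centre of its underside. Leave it alone.
- drills: Blue drill stand, 60 x 100 x 34 mm with upright steel drills to 110 mm. Origin at the centre of its underside. Leave it alone.
Things that resemble listed ones, but are neither listed nor needed, are in the scene too. Of the things that look like the cover, take the one that is farthest to the robot's right at the start.

How it is judged (in metres and radians):
On the way, in this order (a step that is already met when the one before it is completed fails the run):
1. The red stop mushroom is pressed right down to its stop (value of joint stop above 0.007 m), for 0.1 s.
2. The cover has snapped fully home over the start button with its padlock loop over the base's loop (z of cover in the frame of seat between -0.003 and 0.002 m and horizontal distance between cover and seat below 0.003 m and angle between cover's own z axis and vertical below 0.07 rad and horizontal distance between cover_eye and base_eye below 0.008 m), for 0.2 s.
At the end, for the whole second after the job is handed in: Cover home on the deck over the start button (rim within 2 mm of the deck, centred to 3 mm, tilt under 4 degrees), the holes of both padlock loops within 8 mm seen from above, the fingers still pressing it onto the box with over 5 N, and it is still (all of step 2 and contact force between the fingers and cover above 3 N and contact force between cover and deck above 5 N and linear speed of cover below 0.02 m/s); the arm keeps its last pose, push and grip.
It fails at once if The green start button is pressed (value of joint start above 0.0015 m).
It fails at once if The padlock is knocked away (distance of padlock from where it was at the start of the episode above 0.03 m or angle between padlock's own z axis and vertical above 0.5 rad).
It fails at once if The oil bottle is knocked away (distance of oil from where it was at the start of the episode above 0.03 m or angle between oil's own z axis and vertical above 0.5 rad).
It fails at once if The drill stand is knocked away (distance of drills from where it was at the start of the episode above 0.03 m or angle between drills's own z axis and vertical above 0.5 rad).
It also fails if it takes over 59 s, if anything falls off the work surface, if the arm or the gripper's body presses on something with over 40 N, if the wrist force passes 120 N, or if a joint passes its speed limit or range.

## Working session

There is one attempt and no reset: what is moved stays moved. The work goes in short steps, each a Python script; the robot and the scene stay as the last script left them, time stands still between calls to the robot, and variables do not carry over. Pictures are saved under pics/ and viewed, at most 10 in all, crops included, and the job is handed in when it is done.

```bash
mkdir -p pics
cat > h.py <<'E'
from plant import *
import numpy as np, cv2, pickle
def snap(n,f):
    s=snapshot(n); pickle.dump(s,open(f'pics/{f}.pkl','wb')); cv2.imwrite(f'pics/{f}.png',s['pixels'][:,:,::-1]); return s
def cloud(s):
    h,w=s['z_map'].shape
    u,v=np.meshgrid(np.arange(w),np.arange(h))
    p=cv2.undistortPoints(np.stack([u,v],-1).reshape(-1,1,2).astype(float),np.array(s['mtx']),np.array(s['distortion']))[:,0]
    z=s['z_map'].reshape(-1,1).astype(float)
    c=np.hstack([p*z,z]); R=cv2.Rodrigues(np.array(s['rvec'],float))[0]
    W=(c-np.array(s['tvec']).reshape(1,3))@R
    W[z[:,0]==0]=np.nan
    return W.reshape(h,w,3)
E
python3 - <<'E'
from h import *
a=snap('scene','s0')['pixels'];b=snap('top','t0')['pixels']
for n in('s0','t0'):
    i=cv2.imread(f'pics/{n}.png'); cv2.imwrite(f'pics/{n}b.png',cv2.resize(i,(800,600),interpolation=3))
print(sense())
E
```

```text
{'clock': 0.1, 'joint_pos': array([-1.17697757e+00,  8.74122782e-02,  1.75246325e-01,  1.65981975e+00,
        4.21060354e-06,  1.57077880e+00]), 'qvel': array([-0.00111386, -0.00207104,  0.00022033, -0.0002072 ,  0.00061917,
        0.00231209]), 'effort': array([ 7.92654155e-04, -5.21561122e+01,  4.65653408e+01,  1.60820974e-02,
        1.62153469e-05,  1.33502459e-05]), 'tcp_pos': array([ 210.96825145, -507.71065235,  230.66692428]), 'tcp_rot': array([-5.83608879e-04,  9.80674020e-01,  1.95647929e-01, -1.14274615e-04]), 'force': array([ 0.25498947, -0.3708779 ,  0.16533444]), 'ft_torque': array([-0.00304226,  0.03173391, -0.02364856]), 'gripper_force': 0.0, 'opening': 85.47194127364864}
```

View pics/t0b.png

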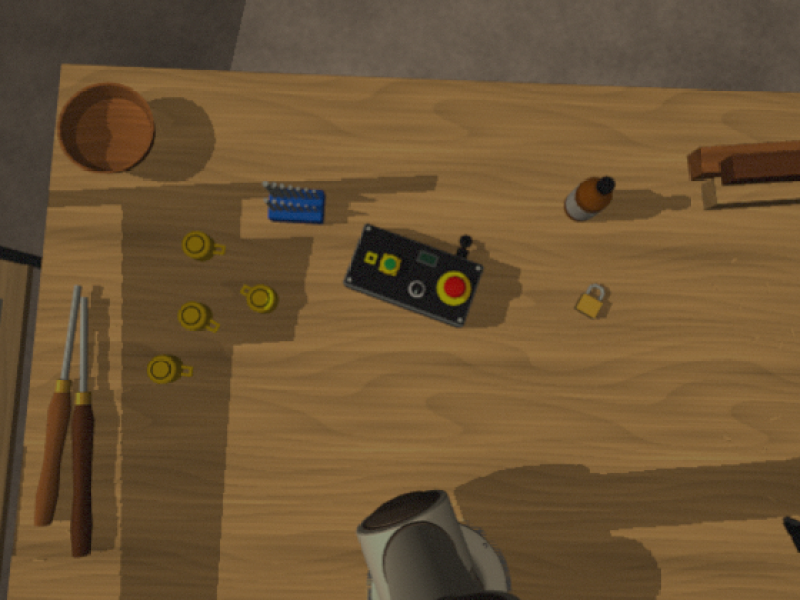

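View pics/s0b.png

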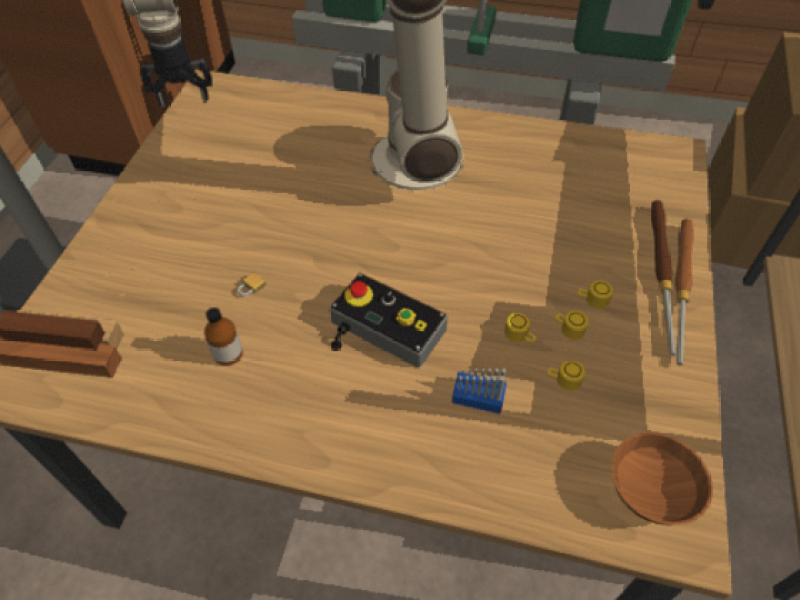

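Top view: four cover look-alikes at (198,245), (193,316), (162,369) and (262,298) in the 800-px picture. The robot is at the bottom looking up, so the rightmost (lowest y) is (262,298). The station is at (415,275), with the green button at (390,264) and the mushroom at (455,287). Next, a close crop and measurements.

Run:
```python
from h import *
S={n:pickle.load(open(f'pics/{n}.pkl','rb')) for n in('t0','s0')}
i=cv2.imread('pics/t0.png')[150:240,160:350]; cv2.imwrite('pics/c0.png',cv2.resize(i,None,fx=4.2,fy=4.2,interpolation=2))
for n,s in S.items():
    W=cloud(s); hsv=cv2.cvtColor(s['pixels'],cv2.COLOR_RGB2HSV); H,Sa,V=hsv[...,0],hsv[...,1],hsv[...,2]
    k=.7
    for nm,m in (('red',((H<6)|(H>174))&(Sa>180)&(V>90)),('yel',(H>24)&(H<33)&(Sa>190)&(V>60)),('grn',(H>50)&(H<85)&(Sa>120)&(V>50)),('deck',(V<55)&(W[...,2]>55)&(W[...,2]<70)&(np.abs(W[...,1])<250))):
        m=m&(W[...,0]>150)&(W[...,0]<700)&(np.abs(W[...,1])<500)
        N,L,st,c=cv2.connectedComponentsWithStats(m.astype(np.uint8))
        for j in range(1,N):
            if st[j,4]<12: continue
            p=W[L==j]; p=p[~np.isnan(p[:,0])]
            z=np.percentile(p[:,2],90); t=p[p[:,2]>z-4]
            print(n,nm,st[j,4],c[j].round(1),'z90',z.round(1),'mean top',t.mean(0).round(1),'mid',((t.max(0)+t.min(0))/2).round(1),'low',p[(p[:,2]<16)].mean(0).round(1) if (p[:,2]<16).any() else '')
            if nm=='deck':print(cv2.minAreaRect(p[:,:2].astype(np.float32)))
```

```text
t0 red 155 [318.1 200.5] z90 92.1 mean top [528.6  -8.9  90.3] mid [529.1  -9.3  91.9] low 
t0 yel 62 [259.1 180.1] z90 66.8 mean top [578.4 138.6  65.4] mid [579.4 137.4  65.9] low 
t0 yel 101 [271.6 184.5] z90 77.6 mean top [566.1 105.2  75.7] mid [567.5 104.2  77. ] low 
t0 yel 198 [313.9 202.4] z90 65.9 mean top [ 5.259e+02 -5.000e-01  6.450e+01] mid [529.7  -4.4  71. ] low 
t0 yel 66 [188.  209.4] z90 42.6 mean top [501.7 320.   41.3] mid [502.4 319.6  42.2] low 
t0 grn 38 [272.7 184.2] z90 81.1 mean top [567.8 104.3  79.5] mid [568.  105.3  80.1] low 
t0 deck 2903 [287.  190.6] z90 63.8 mean top [555.4  68.9  62. ] mid [552.4  61.5  64.4] low 
((553.8529663085938, 61.74794006347656), (223.2096710205078, 113.48599243164062), 71.5556640625)
s0 red 97 [250.2 201.6] z90 91.9 mean top [533.  -10.3  90.3] mid [532.4  -9.5  91.3] low 
s0 yel 73 [252.9 209.2] z90 67.0 mean top [542.6   2.1  65.2] mid [534.1  -4.1  66.1] low 
s0 yel 12 [287.5 220.8] z90 76.2 mean top [568.3 114.4  74.8] mid [566.  114.   75.6] low 
s0 yel 13 [356.6 223.7] z90 42.3 mean top [507.6 316.9  40.9] mid [505.  317.6  40.9] low 
s0 yel 26 [293.9 227.3] z90 69.8 mean top [581.3 137.7  68. ] mid [580.9 137.3  68.1] low 
s0 grn 21 [283.6 219.8] z90 82.0 mean top [572.3 103.5  80.6] mid [574.1 103.2  81. ] low 
s0 deck 1406 [274.4 220.5] z90 64.6 mean top [568.3  74.6  62.8] mid [560.3  61.9  64.8] low 
((557.7005615234375, 59.597084045410156), (221.37623596191406, 111.96051788330078), 72.44979095458984)
```

View pics/c0.png

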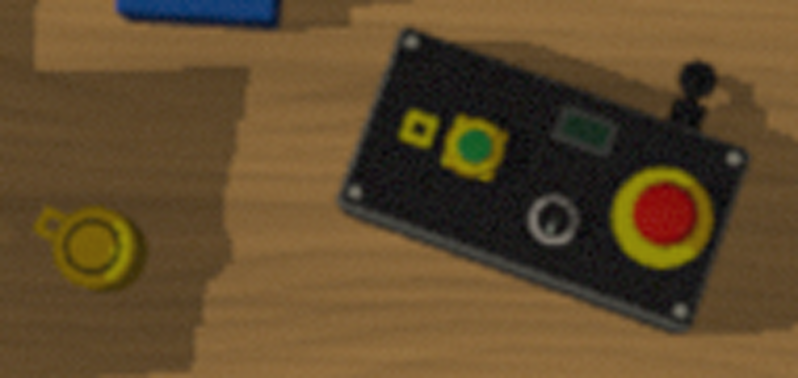

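The crop confirms the cover at crop pixel (92,246), with its loop pointing up-left at (48,223). On the box, the base loop is at (419,129), the green button at (475,146) and the mushroom at (665,214). Now I'll fit the cover pose.

Run:
```python
from h import *
from scipy.optimize import least_squares
for n in('t0','s0'):
    s=pickle.load(open(f'pics/{n}.pkl','rb')); W=cloud(s); 
    r=np.hypot(W[...,0]-504,W[...,1]-319); P=W[r<60]
    t=P[(P[:,2]>36)&(P[:,2]<48)]; c=cv2.minEnclosingCircle(t[:,:2].astype(np.float32))
    print(n,'top',len(t),t.mean(0).round(1),c)
    l=P[(P[:,2]>5)&(P[:,2]<17)&(np.hypot(P[:,0]-c[0][0],P[:,1]-c[0][1])>30)]
    d=l.mean(0)[:2]-c[0]; print('loop',len(l),l.mean(0).round(1),'ang',np.degrees(np.arctan2(d[1],d[0])),np.hypot(*d))
    b=P[np.abs(P[:,2])<5]; print('bench z',np.nanmedian(b[:,2]))
    # base eye / deck in this camera for angle
    for nm,c0 in(('eye',(580.5,137.5)),('seat',(570,104))):
        Q=W[np.hypot(W[...,0]-c0[0],W[...,1]-c0[1])<(14 if nm=='eye' else 22)]; q=Q[(Q[:,2]>65.0)&(Q[:,2]<69)] if nm=='eye' else Q[Q[:,2]>72]
        print(nm,len(q),q.mean(0).round(1))
    for z in(0,40): 
        uv=cv2.projectPoints(np.array([[504.,319,z]]),s['rvec'],s['tvec'],s['mtx'],s['distortion'])[0]; print(uv.ravel())
```

```text
t0 top 294 [503.3 337.2  39.7] ((503.2167053222656, 337.3092041015625), 25.169509887695312)
loop 23 [518.4 357.3  10.7] ang 52.833194265581724 25.053443851966936
bench z -0.6430915977471104
eye 20 [576.8 139.8  66.7]
seat 138 [566.6 103.8  76.8]
[191.65547857 209.89215326]
[188.32298012 208.47236364]
s0 top 170 [507.9 333.6  40.2] ((506.437255859375, 334.2982177734375), 25.9748592376709)
loop 35 [524.3 350.1  10. ] ang 41.34944985317938 23.8580417405944
bench z -0.21646994358211918
eye 15 [580.7 136.3  66.6]
seat 79 [572.1 104.1  77. ]
[356.00534633 230.78002319]
[357.58947486 223.25975362]
```

Run:
```python
from h import *
for n,c in(('t0',(503.2,337.2)),('s0',(507,334))):
    s=pickle.load(open(f'pics/{n}.pkl','rb')); W=cloud(s); 
    r=np.hypot(W[...,0]-c[0],W[...,1]-c[1]); l=W[(r<50)&(r>31)&(W[...,2]>5)&(W[...,2]<16)]
    d=l.mean(0)[:2]-c; print(n,len(l),l.mean(0).round(1),np.degrees(np.arctan2(d[1],d[0])),np.hypot(*d))
```

```text
t0 24 [520.5 372.9  11.4] 64.14809024982004 39.67186483137745
s0 32 [520.7 356.5   9.9] 58.66867724753272 26.300501632293486
```

```bash
cat >> h.py <<'E'
def q(th):
    a=np.radians(th+90)/2; return [0,np.cos(a),np.sin(a),0]
def F(): return sense()['force'].round(1)
E
python3 - <<'E'
from h import *
th=-18
for t in(th,th+180): print(t,inverse_kinematics([531,-10,140],q(t)),inverse_kinematics([570,104,140],q(t)),inverse_kinematics([505,335.7,140],q(t-9)))
command_gripper(0)
move_pose([531,-10,125],q(th)); move_linear([531,-10,96],velocity=120); f0=F()[2]; print(f0,sense()['tcp_pos'],sense()['clock'])
z=96
while z>78:
    z-=1.5; move_linear([531,-10,z],velocity=60); f=F()[2]-f0
    print(z,f.round(1),sense()['tcp_pos'][2].round(1))
    if f>14: break
sleep(.25); print(F(),sense()['tcp_pos'],sense()['clock'])
move_linear([531,-10,140],velocity=200); print(F(),sense()['clock'])
E
```

```text
-18 [-0.01883017  0.02654153 -0.06341412  1.48084068  0.          1.86612543] [0.18047097 0.14186361 0.05973952 1.48867224 0.         2.06542657] [0.58667622 0.20701591 0.13402482 1.49780523 0.         2.62871145]
162 [-0.01883017  0.02654153 -0.06341412  1.48084068  0.         -1.27546723] [ 0.18047097  0.14186361  0.05973952  1.48867224  0.         -1.07616609] [ 0.58667622  0.20701591  0.13402482  1.49780523  0.         -0.51288121]
-1.0 [530.61463684 -10.38130682  95.72986814] 3.4167
94.5 1.4 95.1
93.0 1.5 93.0
91.5 4.1 91.8
90.0 3.8 90.2
88.5 5.1 88.6
87.0 7.0 87.2
85.5 8.1 85.7
84.0 8.0 84.4
82.5 13.0 83.5
81.0 21.3 83.4
[-4.9  0.2 20.4] [531.45469395  -9.98805465  83.38519369] 6.1667
[0.7 0.  0.2] 6.6083
```

Run:
```python
from h import *
p=[505,335.7]; th=-27
move_pose(p+[110],q(th)); command_gripper(80,50)
move_linear(p+[9],velocity=120); print(sense()['tcp_pos'],F())
command_gripper(35,50); s=sense(); print(s['opening'],s['gripper_force'],s['tcp_pos'],s['force'])
move_linear(p+[120],velocity=150); print(F(),sense()['clock'],sense()['opening'])
snap('top','t1');snap('scene','s1')
a=cv2.imread('pics/t1.png')[150:250,110:300];b=cv2.imread('pics/s1.png')[150:250,270:460]
cv2.imwrite('pics/c1.png',cv2.resize(np.vstack([a,b]),None,fx=3,fy=3,interpolation=2))
```

```text
[505.44899463 336.00855861   9.88222542] [ 0.2 -0.  -0.3]
49.97103776472524 52.33308686729288 [505.51675093 336.05452678  10.09534771] [-1.24670563  0.8254397   5.80360808]
[ 0.4  0.2 -1.4] 10.925 50.138081921182746
```

View pics/c1.png

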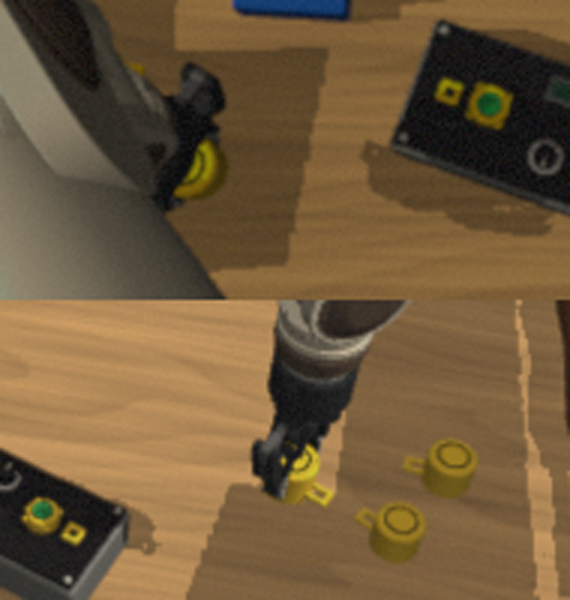

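The cover is held. In the lower (scene) half it's at (298,478) with its loop visible at (320,494). Moving above the seat to compare against the base in the same picture.

Run:
```python
from h import *
p=[570,104]; th=-18
move_pose([560,180,140],q(th)); move_linear(p+[125],q(th),velocity=150); move_linear(p+[104],velocity=100); sleep(.2)
print(sense()['tcp_pos'],F(),sense()['clock'])
s=snap('scene','s2'); snap('top','t2')
x,y=250,170
b=cv2.imread('pics/s2.png')[x-80:x+10-0,y+70:y+180]
b=cv2.imread('pics/s2.png')[165:255,235:345]
cv2.imwrite('pics/c2.png',cv2.resize(b,None,fx=6.5,fy=6.5,interpolation=2))
```

```text
[570.28182028 104.23892001 104.65371728] [-0.3  0.5 -1.2] 12.9583
```

View pics/c2.png

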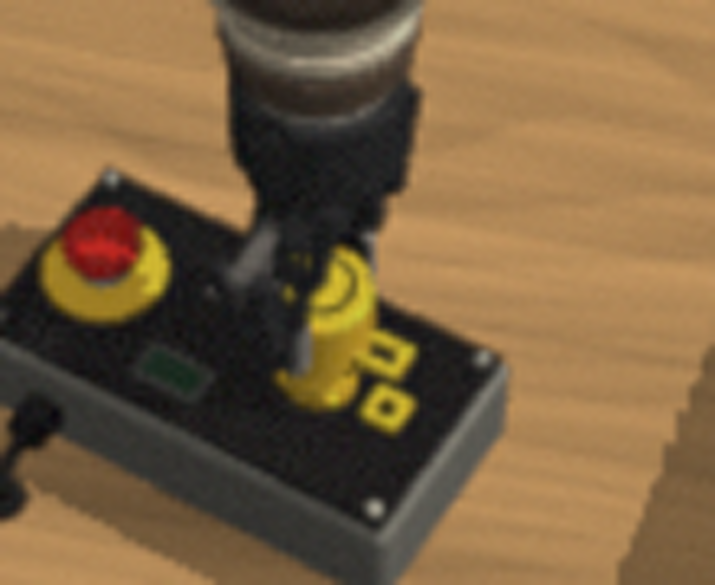

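Run:
```python
from h import *
from scipy.optimize import least_squares
def ray(s,uv,z):
    p=cv2.undistortPoints(np.array([[uv]],float),s['mtx'],s['distortion'])[0,0]; R=cv2.Rodrigues(s['rvec'])[0]
    o=-R.T@np.ravel(s['tvec']); d=R.T@np.r_[p,1]; return o+d*(z-o[2])/d[2]
s=pickle.load(open('pics/s2.pkl','rb')); s0=pickle.load(open('pics/s0.pkl','rb'))
print('cover eye',ray(s,(235+387/6.5,165+353/6.5),105),'base eye',ray(s,(235+388/6.5,165+408/6.5),65))
for n in('s2','t2'):
    s=pickle.load(open(f'pics/{n}.pkl','rb')); W=cloud(s)
    hsv=cv2.cvtColor(s['pixels'],cv2.COLOR_RGB2HSV); m=(hsv[...,0]>20)&(hsv[...,0]<35)&(hsv[...,1]>150)&(hsv[...,2]>50)
    P=W[m&(np.hypot(W[...,0]-570,W[...,1]-104)<50)]
    side=P[(P[:,2]>112)&(P[:,2]<131)&(np.hypot(P[:,0]-570,P[:,1]-104)<32)]; top=P[(P[:,2]>132)&(P[:,2]<138)]; print(n,'side',len(side),'top',len(top),top.mean(0).round(1) if len(top) else '')
    if len(side)>10:
        r=least_squares(lambda c:np.hypot(side[:,0]-c[0],side[:,1]-c[1])-25.5,[570,104],loss='soft_l1'); print('cyl',r.x,np.abs(r.fun).mean())
    for z0,z1,nm in((98,112,'loop'),(65.3,69,'base')):
        l=P[(P[:,2]>z0)&(P[:,2]<z1)&(np.hypot(P[:,0]-570,P[:,1]-104)>28)]
        if len(l)>5: print(nm,len(l),l.mean(0).round(1), cv2.minAreaRect(l[:,:2].astype(np.float32)))
W=cloud(s0); Q=W[np.hypot(W[...,0]-571,W[...,1]-104)<24]; c=Q[(Q[:,2]>65)&(Q[:,2]<73)]
r=least_squares(lambda a:np.hypot(c[:,0]-a[0],c[:,1]-a[1])-17.5,[571,104],loss='soft_l1'); print('collar',len(c),r.x,np.abs(r.fun).mean())
g=Q[Q[:,2]>78]; print('btn',len(g),g.mean(0))
i=cv2.imread('pics/s0.png')[195:250,260:325]; j=cv2.imread('pics/s2.png')[195:250,260:325]
cv2.imwrite('pics/c3.png',cv2.resize(np.hstack([i,j]),None,fx=6.15,fy=10,interpolation=2) if 0 else cv2.resize(np.hstack([i,j]),None,fx=6.15,fy=6.15,interpolation=2))
```

```text
cover eye [580.64942301 138.06153048 105.        ] base eye [582.12773262 139.59916417  65.        ]
s2 side 51 top 62 [572.8 114.2 135. ]
cyl [570.53476489 101.77866277] 2.4266639141960353
loop 28 [581.6 138.4 106. ] ((581.4871215820312, 138.20303344726562), (17.40763282775879, 22.481304168701172), 65.9872055053711)
base 12 [579.8 140.   66.8] ((580.8455200195312, 139.287841796875), (14.5853853225708, 18.25576400756836), 71.43846893310547)
t2 side 0 top 0 
collar 38 [568.21420141 102.94637879] 2.7907154030569967
btn 30 [570.75888547 104.1742467   80.48673835]
```

View pics/c3.png

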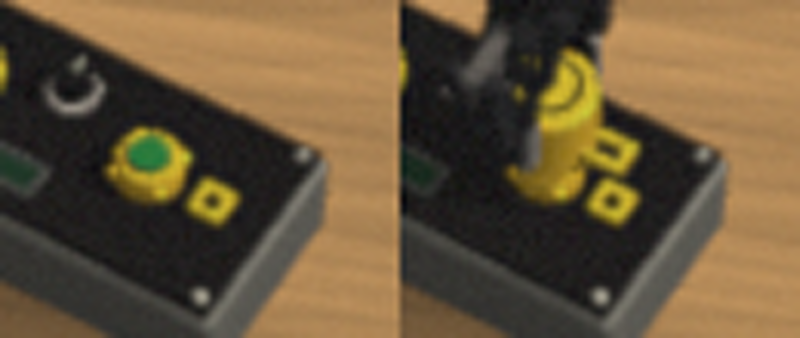

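The cover loop hole is at crop (613,150) and the base loop hole at (613,202), so they are aligned to about 2 mm. The cover needs about +3° of yaw. I'll descend watching the side forces.

Run:
```python
from h import *
p=[570.5,104]; th=-15
move_linear(p+[96],q(th),velocity=60); sleep(.2); f0=sense()['force']; print(sense()['tcp_pos'],f0)
z=90; 
while z>=81:
    move_linear(p+[z],velocity=40); s=sense(); f=s['force']-f0; print(z,s['tcp_pos'].round(1),f.round(1),s['ft_torque'].round(2))
    if f[2]>7: break
    z-=1
print(sense()['clock'])
```

```text
[570.63411614 103.99731258  96.36383936] [-0.09762575 -0.35496248 -0.40286171]
90 [570.2 104.   89.5] [-0. -0. -1.] [ 0.06 -0.    0.05]
89 [570.5 104.   89. ] [-0.3  0.4 -0.9] [ 0.05 -0.02  0.01]
88 [570.5 104.   88. ] [0.1 0.9 0.7] [-0.    0.05 -0.01]
87 [570.5 104.   86.9] [ 0.1 -0.5 -0. ] [-0.01 -0.02  0.02]
86 [570.5 104.   85.9] [0.1 1.  0.1] [-0.01  0.01  0.03]
85 [570.5 104.   84.9] [-0.   0.5 -0.1] [-0.    0.03 -0.01]
84 [570.5 104.   83.9] [ 0.   0.1 -0.2] [-0.04  0.06  0.09]
83 [570.4 104.   82.9] [-0.1  0.8  0.3] [-0.   -0.01  0.04]
82 [570.5 104.1  82.1] [-1.1  0.6  0.3] [0.24 0.24 0.01]
81 [570.4 104.3  81.7] [-2.1  1.6  5.5] [0.37 0.8  0.01]
16.0917
```

Clean entry: it met the lugs at the expected height with little side load. Pushing through the snap now.

Run:
```python
from h import *
p=[570.2,104.3]; command_gripper(35,80)
f0=np.array([-.1,-.3,-.4]); z=80.5
while z>=66:
    move_linear(p+[z],velocity=40); s=sense(); f=s['force']-f0; print(z,s['tcp_pos'].round(1),f.round(1),s['ft_torque'].round(2))
    if (f[2]>10 and s['tcp_pos'][2]<74.5) or f[2]>30: break
    z-=1 if s['tcp_pos'][2]>74 else .5
sleep(.4); s=sense(); print(s['tcp_pos'],s['force']-f0,s['opening'],s['clock'])
b=snap('scene','s3'); snap('top','t3'); i=cv2.imread('pics/s3.png')[195:250,260:325]
cv2.imwrite('pics/c4.png',cv2.resize(i,None,fx=9,fy=9,interpolation=2))
```

```text
80.5 [570.2 104.6  81.4] [-2.5  1.4  6.9] [0.33 0.81 0.02]
79.5 [569.9 104.7  80.5] [-6.2  2.   9.5] [0.38 1.32 0.02]
78.5 [569.8 104.7  79.8] [-7.   2.5 10.7] [ 0.41  1.53 -0.05]
77.5 [569.7 104.8  78.8] [-7.1  2.7 11.3] [0.41 1.61 0.03]
76.5 [569.4 104.7  76.7] [-6.3  2.3  3.3] [0.44 1.13 0.  ]
75.5 [569.  104.5  73.8] [ -2.9   3.1 -10.4] [0.63 0.45 0.04]
75.0 [569.2 104.5  73.7] [ -3.5   4.5 -10.8] [ 0.75  0.71 -0.01]
74.5 [569.4 104.4  73.5] [-4.6  4.2 -9.2] [0.73 0.78 0.01]
74.0 [569.6 104.3  73.3] [-4.   3.1 -8.7] [ 0.65  0.77 -0.06]
73.5 [569.8 104.2  73.1] [-5.3  3.  -7.7] [0.54 0.8  0.  ]
73.0 [570.1 104.2  72.9] [-2.9  2.2 -7.3] [0.38 0.79 0.01]
72.5 [570.2 104.3  72.6] [-4.7  2.3 -6. ] [0.35 0.86 0.03]
72.0 [570.3 104.3  72.4] [-4.1  1.2 -2.8] [ 0.4   1.02 -0.02]
71.5 [570.3 104.3  72.3] [-5.2  1.   0.4] [0.34 1.28 0.01]
71.0 [570.4 104.3  72.3] [-7.7  0.6  3. ] [0.28 1.66 0.02]
70.5 [570.3 104.3  72.2] [-8.4  2.5  6.9] [ 0.26  2.   -0.01]
70.0 [570.4 104.3  72.3] [-10.5   1.3   9.5] [0.2  2.34 0.  ]
69.5 [570.4 104.3  72.2] [-11.1   0.8  13.5] [0.13 2.71 0.06]
[570.37595704 104.31461362  72.2314462 ] [-12.04569      0.29405776  13.16117638] 49.692572583754576 21.2083
```

View pics/c4.png

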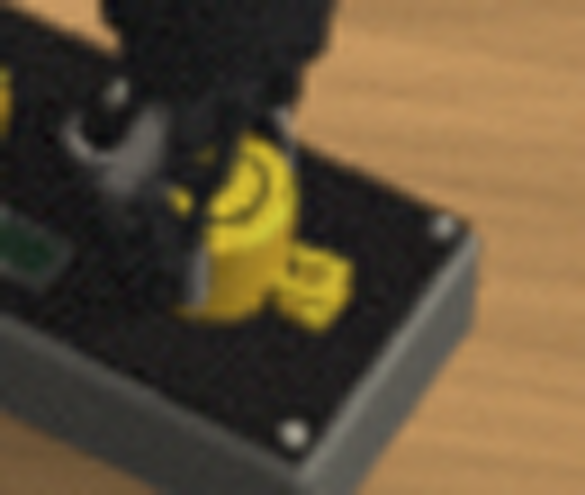

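The cover's loop (312,268) sits directly above the base loop (315,292), with the spacing that 10 mm of height should give. The snap was felt, and the cover is now rigid at home height with 13 N down. Handing in.

```bash
python3 -c "
from plant import *
print(finish_job())"
```

```text
the job is handed in; nothing more can be done
None
```

I pressed the stop mushroom down to its stop and clipped the rightmost cover home over the start button, loops lined up in the last picture. I handed the job in at about 21 s with the gripper still pressing it down at about 13 N (target about 10 N); no verdict came back.

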